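Pump up the vacuum clamp

TASK

The black profile lies on the hand-pumped vacuum clamp: press the clamp's plunger down with your fingertips and let it spring back up, again and again without slamming it, until the indicator pin stands fully out. Then let the plunger come all the way up and move away from it; do not touch the pin, and leave the profile and the things around it where they are.

Things in the scene. Friction and masses are not known exactly. Their poses are not given: they have to be found in the camera images.
- clamp: Vacuum clamp, screwed to the bench: a flat aluminium base plate 170 (x) x 240 (y) x 12 mm; origin at the centre of its underside, at bench height, z up. In its own frame: the grey pump barrel (diameter 60 mm, 85 mm high) with the plunger stands at y = -75 mm, the small indicator turret (diameter 40 mm, 70 mm high, brass top 30 mm wide) with the pin at y = +12 mm, and the bed with a rubber pad (150 x 56 mm, top 36 mm above the bench) at y = +78 mm, all at x = 0.
- plunger_top (a point): Centre of the flat top of the plunger's black mushroom cap (76 mm across at the widest, its flat top about 60 mm; 134 mm above the bench when up). It moves with the plunger. Press straight down here.
- plunger (a joint): Plunger travel, m: 0 = up (rest), 0.030 = fully down on its stop. Its spring takes 5 N at the top and about 13 N at the bottom (ratchet included), and pushes it back up by itself. A stroke counts only if it goes nearly all the way down (24 mm at the least, all the way is best) and comes back to within 5 mm of the top; each such full stroke raises the pin by about 6 mm (the first one after the start by 2 to 9 mm). A half stroke may do nothing.
- pin (a joint): How far the indicator pin has come out, m. It starts somewhere from 0 to 0.012; 0.036 = fully out, where it stays and further strokes move it no more. It rises as the plunger goes down and stays put as the plunger comes up. Four to six full strokes are needed.
- pin_tip (a point): Top of the indicator pin: a plain steel rod, diameter 12 mm, standing up out of the brass-topped turret, 87 mm beside the plunger's axis. Its top is 74 mm above the bench (4 mm above the turret) when in and 110 mm (40 mm above the turret) when fully out; only then does the black ring round its lower end, 5 mm wide, stand wholly clear of the brass.
- profile_center (a point): Centre of the workpiece: a black square tube, 40 x 40 x 280 mm, lying loose along the clamp's x on the rubber pad, its top 76 mm above the bench.
- bottle_center (a point): Half-way up a white pump bottle, 64 mm wide, 178 mm tall, loose on the bench (not to be touched).
- tube_center (a point): Half-way up a white open tube standing on end, 76 mm wide, 140 mm tall, loose on the bench (not to be touched).
- tape_center (a point): Centre of a roll of tape lying flat, 90 mm wide, 25 mm high, loose on the bench (not to be touched).
- driver: Screwdriver with a black handle, lying loose on the bench (not to be touched).

How it is judged:
By the outcome, as a careful person would: the job done as asked, in the order asked, and still so for the second after the job is handed in, with the robot touching nothing.
It also fails if it takes over 51 s, if anything falls off the work surface, if the arm or the gripper's body presses on something with over 40 N, if the wrist force passes 120 N, or if a joint passes its speed limit or range.

ROBOT

A 7-joint arm with a two-finger parallel gripper is mounted at the origin on the work surface. World frame = base frame: x ahead of the robot, y to its left, z up, the work surface at z = 0. Lengths are in m, angles in degrees, forces in N, time in s.
With the tool pointing down it reaches from about 0.425 to 0.875 m from the base axis. Payload 4.7 kg.
Tool frame: the origin (TCP) lies midway between the tips of the shut fingers; the grasp point (between the pads) lies 19 mm behind it; z points along the fingers, y is the direction in which the jaws open and shut (so a half turn about z gives the same grasp; the last joint's range is limited). The gripper opens to 87 mm and grips with 3 to 60 N. Pads are 19 mm wide; open, the fingers measure 117 mm over their backs; the gripper's body (75 mm by 190 mm) begins 51 mm behind the grasp point.
Start: joints at [-68.463, 18.392, -4.016, 83.108, 1.295, 78.541, -3.26], TCP at [0.23, 0.608, 0.223] pointing down, gripper open.
Joint ranges: [-163.93, 163.93], [-17.29, 119.83], [-79.2, 71.16], [3.27, 140.29], [-89.18, 269.18], [5.43, 117.66], [-154.24, 154.24]. Speed limits (degrees/s): [147.25, 147.25, 180, 180, 180, 180, 180].

INTERFACE

Orientations are given as [roll, pitch, yaw] about the fixed x, y, z axes, in that order (R = Rz(yaw) Ry(pitch) Rx(roll)).
In Python, from cell import env gives the robot as it stands. The module is installed in compiled form; this text tells all that it offers.
- The arm moves only by the tool servo_tool, never from a script. Its argument "plan" is a list of rows, each a list of 3 entries, a list of its own where there are three numbers: the opening, from 0 (shut) to 1 (fully open), then the shift along the tool's x, y, z in cm, then the turn, a rotation vector about the tool's x, y, z in degrees. A call has 1 to 20 rows; each row shifts and turns the pose as measured when the row begins, along the tool's axes as they then stand; what a row does not reach is not made up. A row lasts 1/12 s, in which the tool goes at most 41.7 mm and 7.16 degrees, less where a joint would pass 70% of its speed; a pose out of reach is approached as far as the arm can. A call is refused whole if a number of a shift passes 4.17 or a number of a turn 7.16, either way. A call with a gripper value outside its range is refused whole. The fingers move at their own pace and stop on an object; "force" is the grip in N (left out, the last holds). Time passes only in rows, so rows that do not move let the fingers close. It gives the time, the measured TCP pose, the force and the opening at its end, in the units of the state.
- env.get_obs(): the state, without advancing time (a new reading comes with each control period).
- env.read_camera(name): name is "scene" or "top" or "wrist"; returns a dict with "image" (384x512x3 uint8, blue, green, red), "fx", "fy", "cx", "cy" (pixels), "rvec" (rotation vector, rad) and "tvec" (3), from world to camera coordinates, as OpenCV has them; the wrist camera has in their place "T_tool_cam" (4x4, takes a point from camera to tool coordinates, whose origin is the TCP and whose axes are the flange's). Camera axes: x right, y down, z forward; pixel columns grow to the right and rows downward; lengths in m; the calibration is good to about 2 mm. A picture is of the moment at which its call begins: read the wrist's pose just before it. There is no depth.
- env.sign_off(): hands the job in, once; it reports no verdict.
The state is a dict: "time_s": time; "qpos": joint angles; "joint_velocities": joint speeds; "effort": joint torques, N m; "tool_pos": TCP position; "tool_rot": TCP orientation; "force": force on the tool from outside, world axes, zero at the start; "wrist_torque": the same for the moment, N m; "grip_width": finger opening in m.
Only numpy, scipy, OpenCV 4.12 (cv2) and the standard library are available. Lean on these libraries where they do the work, as an engineer would, in place of code of your own. Each camera call takes 0.05 s, during which the arm holds its last target. There are 200 camera calls.

## Working session

There is one attempt and no reset: what is moved stays moved. The work goes in short steps, Python scripts to look and compute and a tool call to move; the robot and the scene stay as the last step left them, time stands still between calls to the robot, and variables do not carry over. Pictures are saved under pics/ and viewed, about 8 in all and at most 12, crops included, and the job is handed in when it is done.

Besides the shell and the picture viewer there is one more tool, called after ">>>" as a command line: name --argument value ..., lists and objects as JSON in quotes. servo_tool: Moves the arm, as the interface text tells. Its arguments: {"type":"object","properties":{"plan":{"type":"array"},"force":{"type":"number"}},"required":["plan"]}

```bash
mkdir -p pics
cat > h.py <<'E'
import numpy as np, cv2
from cell import env
from scipy.spatial.transform import Rotation as R
def snap(n,f):
    c=env.read_camera(n); cv2.imwrite('pics/'+f,c['image']); return c
def ray(c,u,v,z):
    Rm=cv2.Rodrigues(np.array(c['rvec'],float))[0]; t=np.array(c['tvec'],float).ravel()
    o=-Rm.T@t; d=Rm.T@np.array([(u-c['cx'])/c['fx'],(v-c['cy'])/c['fy'],1]); return o+d*(z-o[2])/d[2]
E
python3 - <<'E'
from h import *
import pickle
cs={}
for n in('scene','top'): cs[n]=snap(n,n+'0.png')
pickle.dump(cs,open('c.pkl','wb'))
cv2.imwrite('pics/both.png',cv2.resize(np.vstack([cs['top']['image'],cs['scene']['image']]),None,fx=.78,fy=.78))
o=env.get_obs();print(o)
E
```

```text
{'time_s': 0.1, 'qpos': array([-68.46319152,  18.43551006,  -4.01418345,  83.16773003,
         1.29472036,  78.54082053,  -3.26134968]), 'joint_velocities': array([ 0.06827387, -0.09605859,  0.0577008 , -0.09777407,  0.04050459,
       -0.09971365, -0.04886037]), 'effort': array([-1.04813564e-04, -4.92570305e+01, -4.05689422e-01, -3.13397205e+01,
       -6.40074327e-02,  3.95413698e-02,  7.64173092e-05]), 'tool_pos': array([0.22994933, 0.60743853, 0.22156439]), 'tool_rot': array([-1.79901150e+02,  5.59509823e-03,  1.59270102e+02]), 'force': array([ 0.77285859,  0.3958173 , -0.52019907]), 'wrist_torque': array([-0.03184012, -0.02249066, -0.03192728]), 'grip_width': 0.08688444575844366}
```

View pics/top0.png

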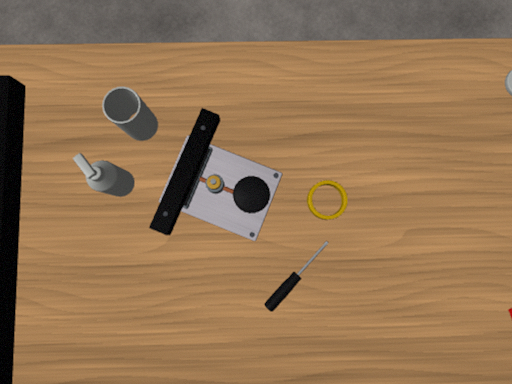

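View pics/scene0.png

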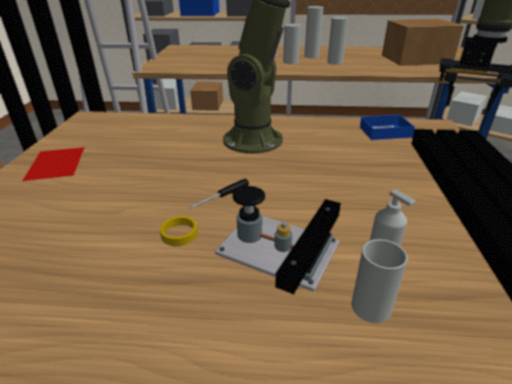

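The top view shows the cap centre at about (251.5,194.5), the turret/pin at about (214,183), and the profile on the left. The bottle, tube, tape and driver are all clear of the pump.

Run:
```python
from h import *
import pickle
cs=pickle.load(open('c.pkl','rb'));t=cs['top'];s=cs['scene']
cap=ray(t,251.5,194.5,.134);pin=ray(t,214,183,.08)
print(cap,pin,np.linalg.norm((cap-pin)[:2]),np.hypot(*cap[:2]))
for n,u,v in(('profA',210,120),('profB',162,226)):print(n,ray(t,u,v,.076))
for n,u,v,z in(('tube',123,105,.14),('bottle',101,176,.15),('tape',327,200,.02),('drv',283,291,.015)):print(n,ray(t,u,v,z))
print('scene cap',ray(s,249.5,195,.134))
```

```text
[0.55906222 0.03983533 0.134     ] [0.59043921 0.1176754  0.08      ] 0.0839261172350979 0.5604796320269846
profA [0.72811529 0.12501616 0.076     ]
profB [0.5028452 0.2273709 0.076    ]
tube [0.74170356 0.28972712 0.14      ]
bottle [0.59919626 0.32596662 0.15      ]
tape [ 0.55394248 -0.13277237  0.02      ]
drv [ 0.35357954 -0.02660647  0.015     ]
scene cap [0.56940098 0.04544969 0.134     ]
```

>>> servo_tool --plan '[[0,[-2.5,-2.0,-0.6],[0,0,0]],[0,[-2.5,-2.0,-0.6],[0,0,0]],[0,[-2.5,-2.0,-0.6],[0,0,0]],[0,[-2.5,-2.0,-0.6],[0,0,0]],[0,[-2.5,-2.0,-0.6],[0,0,0]],[0,[-2.5,-2.0,0],[0,0,0]],[0,[-2.5,-2.0,0],[0,0,0]],[0,[-2.5,-2.0,0],[0,0,0]],[0,[-2.5,-2.0,0],[0,0,0]],[0,[-2.5,-2.0,0],[0,0,0]],[0,[-2.5,-2.0,0],[0,0,0]],[0,[-2.5,-2.0,0],[0,0,0]],[0,[-2.5,-2.0,0],[0,0,0]],[0,[-2.5,-2.0,0],[0,0,0]],[0,[-2.5,-2.0,0],[0,0,0]],[0,[-2.5,-2.0,0],[0,0,0]],[0,[-2.5,-2.0,0],[0,0,0]],[0,[-2.5,-2.0,0],[0,0,0]],[0,[-2.5,-2.0,0],[0,0,0]],[0,[0,0,0],[0,0,0]]]' --force 20

```text
time_s: 1.77
tool_pos: [0.5479, 0.0577, 0.2431]
tool_rot: [-179.1, -0.4, 159.7]
force: [-1.5, -0.6, 0.0]
grip_width: 0.0004
```

>>> servo_tool --plan '[[0,[0,0,0],[0,0,7.1]],[0,[0,0,0],[0,0,7.1]],[0,[0,0,0],[0,0,7.1]],[0,[0,0,0],[0,0,7.1]],[0,[0,0,0],[0,0,7.1]],[0,[0,0,0],[0,0,7.1]],[0,[0,0,0],[0,0,7.1]],[0,[0,0,0],[0,0,7.1]],[0,[0,0,0],[0,0,7.1]],[0,[0,0,0],[0,0,7.1]],[0,[0,0,0],[0,0,7.1]],[0,[0,0,0],[0,0,7.1]],[0,[0,0,0],[0,0,7.1]],[0,[0,0,0],[0,0,0]]]'

```text
time_s: 2.93
tool_pos: [0.5436, 0.0542, 0.2362]
tool_rot: [-179.0, 1.4, 66.7]
force: [-0.2, 0.4, 0.0]
grip_width: 0.0006
```

Run:
```python
from h import *
o=env.get_obs();p=o['tool_pos'];print(p,o['tool_rot'],o['qpos'],o['force'])
c=snap('wrist','w1.png')
Rt=R.from_euler('xyz',o['tool_rot'],degrees=True)
T=np.linalg.inv(c['T_tool_cam'])
def prj(P):
    q=T@np.r_[Rt.inv().apply(np.array(P)-p),1];return c['fx']*q[0]/q[2]+c['cx'],c['fy']*q[1]/q[2]+c['cy']
print('expected cap',prj([.561,.040,.134]),'pin',prj([.592,.120,.08]))
im=c['image'];u=prj([.561,.04,.134]);cv2.drawMarker(im,(int(u[0]),int(u[1])),(0,0,255),0,12)
cv2.imwrite('pics/w1.png',im)
d=np.array([.561,.04,.134])-p;print('tool shift cm',Rt.inv().apply(d)*100)
```

```text
[0.54357114 0.05417344 0.23621649] [-179.02788954    1.4027742    66.69676496] [-36.43429006   6.68526758  30.02235644  96.60571167  -2.65377982
  79.15413349 -29.31637714] [-0.22901255  0.43141918  0.04073904]
expected cap (np.float64(282.6112010290137), np.float64(196.59486996808974)) pin (np.float64(278.18862166578566), np.float64(104.08505029936221))
tool shift cm [-0.36182627  2.33471449 10.19543094]
```

View pics/w1.png

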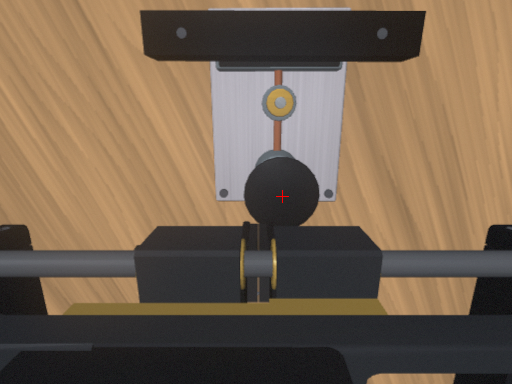

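The marker sits on the cap within about 2 mm: the cap is at (282,193) and the pin at (280,102), nearly flush. I'll correct the offset and tilt, then descend to just above the cap.

>>> servo_tool --plan '[[0,[-0.2,1.2,1.0],[-1,1.4,0]],[0,[-0.2,1.1,1.5],[0,0,0]],[0,[0,0,2.0],[0,0,0]],[0,[0,0,2.0],[0,0,0]],[0,[0,0,1.5],[0,0,0]],[0,[0,0,0.5],[0,0,0]],[0,[0,0,0],[0,0,0]]]'

```text
time_s: 3.57
tool_pos: [0.5637, 0.0423, 0.148]
tool_rot: [179.9, -0.1, 68.6]
force: [-0.0, -0.7, 0.8]
grip_width: 0.0005
```

Run:
```python
from h import *
o=env.get_obs();p=o['tool_pos'];print(o['time_s'],p,o['tool_rot'],o['force'],o['joint_velocities'].round(1))
Rt=R.from_euler('xyz',o['tool_rot'],degrees=True)
print('tool shift cm',Rt.inv().apply(np.array([.561,.04,.134])-p)*100,'turn',(Rt.inv()*R.from_euler('xyz',[180,0,67],degrees=True)).as_rotvec(degrees=True))
```

```text
3.5667 [0.56373132 0.04229294 0.14796903] [ 1.79902818e+02 -1.33521311e-01  6.85554816e+01] [-0.02283601 -0.74654135  0.84807921] [ 0.   0.3 -0.1  0.3  0.1  0.4  1.7]
tool shift cm [-0.31653234 -0.17276183  1.39587841] turn [ 0.09536317 -0.13483223  1.55536733]
```

>>> servo_tool --plan '[[0,[-0.2,-0.1,0.5],[0,0,0]],[0,[-0.1,0,0.4],[0,0,0]],[0,[0,0,0.3],[0,0,0]],[0,[0,0,0.3],[0,0,0]],[0,[0,0,0.3],[0,0,0]],[0,[0,0,0.3],[0,0,0]]]'

```text
time_s: 4.07
tool_pos: [0.5631, 0.0402, 0.1297]
tool_rot: [179.7, -0.3, 68.8]
force: [-2.6, 0.0, 4.7]
grip_width: 0.0005
```

>>> servo_tool --plan '[[0,[0,0,0.4],[0,0,0]],[0,[0,0,0.4],[0,0,0]],[0,[0,0,0.4],[0,0,0]],[0,[0,0,0.4],[0,0,0]],[0,[0,0,0.3],[0,0,0]]]'

```text
time_s: 4.48
tool_pos: [0.5632, 0.0402, 0.1148]
tool_rot: [179.8, -0.4, 68.9]
force: [-3.8, 0.5, 10.3]
grip_width: 0.0005
```

>>> servo_tool --plan '[[0,[0,0,0.4],[0,0,0]],[0,[0,0,0.4],[0,0,0]],[0,[0,0,0.3],[0,0,0]],[0,[0,0,0.3],[0,0,0]]]'

```text
time_s: 4.82
tool_pos: [0.5632, 0.0401, 0.1062]
tool_rot: [179.9, -0.6, 68.9]
force: [-5.2, -0.6, 11.3]
grip_width: 0.0007
```

>>> servo_tool --plan '[[0,[0,0,0.2],[0,0,0]],[0,[0,0,0.2],[0,0,0]]]'

```text
time_s: 4.98
tool_pos: [0.5631, 0.0401, 0.1051]
tool_rot: [180.0, -0.7, 68.9]
force: [-5.3, -0.6, 12.3]
grip_width: 0.0006
```

>>> servo_tool --plan '[[0,[0,0,0.3],[0,0,0]],[0,[0,0,0.3],[0,0,0]]]'

```text
time_s: 5.15
tool_pos: [0.5632, 0.0401, 0.1043]
tool_rot: [-180.0, -0.8, 68.9]
force: [-10.4, -1.1, 26.7]
grip_width: 0.0005
```

Bottomed out on the stop (27 N). Now back up with the spring.

>>> servo_tool --plan '[[0,[0,0,-0.3],[0,0,0]],[0,[0,0,-0.5],[0,0,0]],[0,[0,0,-0.5],[0,0,0]],[0,[0,0,-0.5],[0,0,0]],[0,[0,0,-0.5],[0,0,0]],[0,[0,0,-0.5],[0,0,0]],[0,[0,0,-0.4],[0,0,0]],[0,[0,0,-0.4],[0,0,0]],[0,[0,0,-0.3],[0,0,0]],[0,[0,0,0],[0,0,0]]]'

```text
time_s: 5.98
tool_pos: [0.5647, 0.0401, 0.1512]
tool_rot: [179.9, -1.1, 68.9]
force: [0.4, 0.3, -0.1]
grip_width: 0.0006
```

Run:
```python
from h import *
o=env.get_obs();print(o['time_s'],o['tool_pos'],o['force'])
i=env.read_camera('scene')['image'][170:290,200:360]
t=env.read_camera('top')['image'][130:250,150:310]
cv2.imwrite('pics/s1.png',cv2.resize(np.hstack([i,t]),None,fx=2.5,fy=4 and 2.5,interpolation=cv2.INTER_CUBIC))
```

```text
5.9833 [0.5646912  0.04009672 0.15118596] [ 0.37416776  0.25117719 -0.07389269]
```

View pics/s1.png

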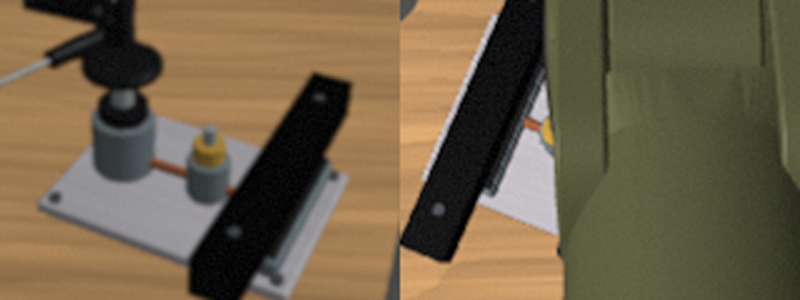

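The scene view shows the plunger fully up and the pin about 8–10 mm out at (209,132), so the stroke counted. Next stroke.

>>> servo_tool --plan '[[0,[0.1,-0.3,0.8],[0,0.8,0]],[0,[0,0,0.5],[0,0,0]],[0,[0,0,0.4],[0,0,0]],[0,[0,0,0.4],[0,0,0]],[0,[0,0,0.4],[0,0,0]],[0,[0,0,0.4],[0,0,0]],[0,[0,0,0.4],[0,0,0]],[0,[0,0,0.4],[0,0,0]],[0,[0,0,0.4],[0,0,0]],[0,[0,0,0.4],[0,0,0]],[0,[0,0,0.4],[0,0,0]],[0,[0,0,0.3],[0,0,0]],[0,[0,0,0.3],[0,0,0]],[0,[0,0,0.3],[0,0,0]]]'

```text
time_s: 7.25
tool_pos: [0.5626, 0.0428, 0.1044]
tool_rot: [-179.8, -2.3, 68.8]
force: [-8.6, -1.4, 21.5]
grip_width: 0.0002
```

>>> servo_tool --plan '[[0,[0,0,-0.3],[0,0,0]],[0,[0,0,-0.5],[0,0,0]],[0,[0,0,-0.5],[0,0,0]],[0,[0,0,-0.5],[0,0,0]],[0,[0,0,-0.5],[0,0,0]],[0,[0,0,-0.4],[0,0,0]],[0,[0,0,-0.4],[0,-1.0,0]],[0,[0,0,-0.3],[0,-1.0,0]],[0,[0,0,0],[0,0,0]]]'

```text
time_s: 8.0
tool_pos: [0.562, 0.0419, 0.1432]
tool_rot: [-179.6, -0.2, 68.8]
force: [0.8, 0.0, -1.4]
grip_width: 0.0002
```

Stroke 2 is complete. Stroke 3:

>>> servo_tool --plan '[[0,[-0.2,0,0.5],[-0.4,0,0]],[0,[0,0,0.4],[0,0,0]],[0,[0,0,0.4],[0,0,0]],[0,[0,0,0.4],[0,0,0]],[0,[0,0,0.4],[0,0,0]],[0,[0,0,0.4],[0,0,0]],[0,[0,0,0.4],[0,0,0]],[0,[0,0,0.4],[0,0,0]],[0,[0,0,0.4],[0,0,0]],[0,[0,0,0.4],[0,0,0]],[0,[0,0,0.4],[0,0,0]],[0,[0,0,0.3],[0,0,0]],[0,[0,0,0.3],[0,0,0]],[0,[0,0,0.3],[0,0,0]]]'

```text
time_s: 9.17
tool_pos: [0.5616, 0.0405, 0.1043]
tool_rot: [-179.7, -0.8, 68.7]
force: [-8.6, 0.1, 22.4]
grip_width: 0.0004
```

>>> servo_tool --plan '[[0,[0,0,-0.3],[0,0,0]],[0,[0,0,-0.5],[0,0,0]],[0,[0,0,-0.5],[0,0,0]],[0,[0,0,-0.5],[0,0,0]],[0,[0,0,-0.5],[0,0,0]],[0,[0,0,-0.4],[0,0,0]],[0,[0,0,-0.4],[0,-0.5,0]],[0,[0,0,-0.3],[0,-0.5,0]],[0,[0,0,0],[0,0,0]]]'

```text
time_s: 9.92
tool_pos: [0.5611, 0.0398, 0.1421]
tool_rot: [-179.6, 0.1, 68.6]
force: [0.4, -0.5, 0.1]
grip_width: 0.0004
```

Run:
```python
from h import *
i=env.read_camera('scene')['image'][170:290,200:360]
cv2.imwrite('pics/s3.png',cv2.resize(i,None,fx=4,fy=4,interpolation=cv2.INTER_CUBIC))
```

```text
(no output)
```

View pics/s3.png

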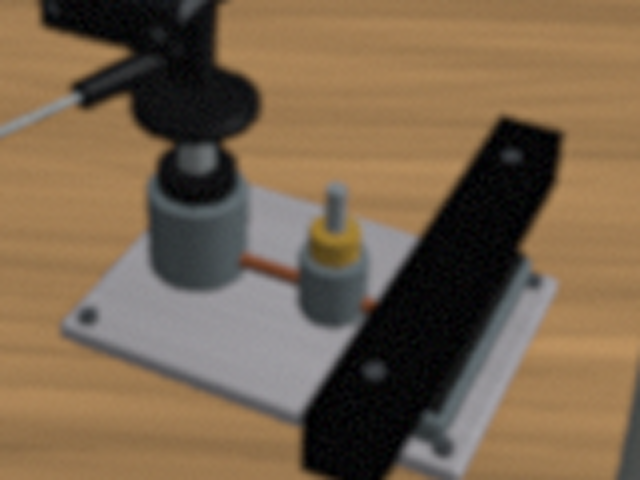

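The pin tip is at (336,188) and leaves the brass at about (335,224), so it is roughly 20–25 mm out with no ring showing yet. Two more strokes.

>>> servo_tool --plan '[[0,[0,0,0.5],[-0.4,0,0]],[0,[0,0,0.4],[0,0,0]],[0,[0,0,0.4],[0,0,0]],[0,[0,0,0.4],[0,0,0]],[0,[0,0,0.4],[0,0,0]],[0,[0,0,0.4],[0,0,0]],[0,[0,0,0.4],[0,0,0]],[0,[0,0,0.4],[0,0,0]],[0,[0,0,0.4],[0,0,0]],[0,[0,0,0.4],[0,0,0]],[0,[0,0,0.4],[0,0,0]],[0,[0,0,0.3],[0,0,0]],[0,[0,0,0.3],[0,0,0]],[0,[0,0,0.3],[0,0,0]]]'

```text
time_s: 11.13
tool_pos: [0.5612, 0.0397, 0.1043]
tool_rot: [-179.7, -0.4, 68.5]
force: [-8.6, -0.4, 23.5]
grip_width: 0.0006
```

>>> servo_tool --plan '[[0,[0,0,-0.3],[0,0,0]],[0,[0,0,-0.5],[0,0,0]],[0,[0,0,-0.5],[0,0,0]],[0,[0,0,-0.5],[0,0,0]],[0,[0,0,-0.5],[0,0,0]],[0,[0,0,-0.4],[0,0,0]],[0,[0,0,-0.4],[0,-0.4,0]],[0,[0,0,-0.3],[0,-0.4,0]],[0,[0,0,0],[0,0,0]]]'

```text
time_s: 11.88
tool_pos: [0.5607, 0.0392, 0.1422]
tool_rot: [-179.6, 0.3, 68.5]
force: [1.3, -0.1, -0.2]
grip_width: 0.0006
```

>>> servo_tool --plan '[[0,[0,0,0.5],[-0.4,0,0]],[0,[0,0,0.4],[0,0,0]],[0,[0,0,0.4],[0,0,0]],[0,[0,0,0.4],[0,0,0]],[0,[0,0,0.4],[0,0,0]],[0,[0,0,0.4],[0,0,0]],[0,[0,0,0.4],[0,0,0]],[0,[0,0,0.4],[0,0,0]],[0,[0,0,0.4],[0,0,0]],[0,[0,0,0.4],[0,0,0]],[0,[0,0,0.4],[0,0,0]],[0,[0,0,0.3],[0,0,0]],[0,[0,0,0.3],[0,0,0]],[0,[0,0,0.3],[0,0,0]]]'

```text
time_s: 13.05
tool_pos: [0.5611, 0.0394, 0.1043]
tool_rot: [-179.7, -0.2, 68.4]
force: [-9.9, -0.6, 24.1]
grip_width: 0.0001
```

>>> servo_tool --plan '[[0,[0,0,-0.3],[0,0,0]],[0,[0,0,-0.5],[0,0,0]],[0,[0,0,-0.5],[0,0,0]],[0,[0,0,-0.5],[0,0,0]],[0,[0,0,-0.5],[0,0,0]],[0,[0,0,-0.4],[0,0,0]],[0,[0,0,-0.4],[0,-0.4,0]],[0,[0,0,-0.3],[0,-0.4,0]],[0,[0,0,0],[0,0,0]]]'

```text
time_s: 13.8
tool_pos: [0.5606, 0.0391, 0.1418]
tool_rot: [-179.6, 0.6, 68.4]
force: [0.3, 0.0, -0.7]
grip_width: 0.0007
```

Run:
```python
from h import *
i=env.read_camera('scene')['image'][205:265,240:320]
cv2.imwrite('pics/s5.png',cv2.resize(i,None,fx=8,fy=8,interpolation=cv2.INTER_CUBIC))
```

```text
(no output)
```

View pics/s5.png

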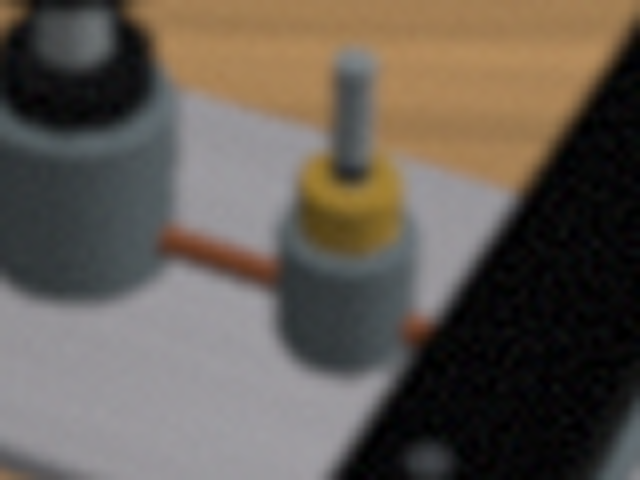

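The pin tip is at (355,55) and a dark band is just showing at (352,172), but not yet wholly clear of the brass. I'll do a sixth stroke and compare.

>>> servo_tool --plan '[[0,[0,0,0.5],[-0.4,-0.3,0]],[0,[0,0,0.4],[0,0,0]],[0,[0,0,0.4],[0,0,0]],[0,[0,0,0.4],[0,0,0]],[0,[0,0,0.4],[0,0,0]],[0,[0,0,0.4],[0,0,0]],[0,[0,0,0.4],[0,0,0]],[0,[0,0,0.4],[0,0,0]],[0,[0,0,0.4],[0,0,0]],[0,[0,0,0.4],[0,0,0]],[0,[0,0,0.4],[0,0,0]],[0,[0,0,0.3],[0,0,0]],[0,[0,0,0.3],[0,0,0]],[0,[0,0,0.3],[0,0,0]]]'

```text
time_s: 15.02
tool_pos: [0.5608, 0.0389, 0.1043]
tool_rot: [-179.7, 0.4, 68.3]
force: [-8.9, -0.2, 23.3]
grip_width: 0.0001
```

>>> servo_tool --plan '[[0,[0,0,-0.3],[0,0,0]],[0,[0,0,-0.5],[0,0,0]],[0,[0,0,-0.5],[0,0,0]],[0,[0,0,-0.5],[0,0,0]],[0,[0,0,-0.5],[0,0,0]],[0,[0,0,-0.4],[0,0,0]],[0,[0,0,-0.4],[0,-0.4,0]],[0,[0,0,-0.3],[0,0,0]],[0,[0,0,0],[0,0,0]]]'

```text
time_s: 15.77
tool_pos: [0.5604, 0.0387, 0.1421]
tool_rot: [-179.6, 0.8, 68.3]
force: [0.0, -0.2, 0.7]
grip_width: 0.0007
```

Run:
```python
from h import *
i=env.read_camera('scene')['image'][205:265,240:320]
a=cv2.resize(i,None,fx=8,fy=8,interpolation=cv2.INTER_CUBIC)
b=cv2.imread('pics/s5.png')
cv2.imwrite('pics/s6.png',np.hstack([b[:300,220:500],a[:300,220:500]]))
```

```text
(no output)
```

View pics/s6.png

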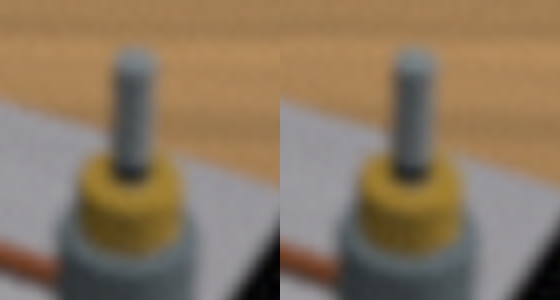

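The tip (row about 50) and ring are identical after strokes 5 and 6, so the pin is at its end stop. I'll retreat straight up and check.

>>> servo_tool --plan '[[0,[0,0,-1.0],[0,0,0]],[0,[0,0,-1.5],[0,0,0]],[0,[0,0,-1.5],[0,0,0]],[0,[0,0,-1.5],[0,0,0]],[0,[0,0,-1.5],[0,0,0]],[0,[0,-1.0,-1.0],[0,0,0]],[0,[0,0,-0.5],[0,0,0]],[0,[0,0,0],[0,0,0]],[0,[0,0,0],[0,0,0]],[0,[0,0,0],[0,0,0]]]'

```text
time_s: 16.65
tool_pos: [0.5503, 0.0428, 0.2297]
tool_rot: [-179.4, 1.0, 68.3]
force: [0.9, -1.3, -0.1]
grip_width: 0.0005
```

Run:
```python
from h import *
c=env.read_camera('scene');i=c['image']
def prj(P): return cv2.projectPoints(np.array([P],float),np.array(c['rvec']),np.array(c['tvec']),np.array([[c['fx'],0,c['cx']],[0,c['fy'],c['cy']],[0,0,1.]]),None)[0].ravel()
for z in(.07,.098,.104,.110): print(z,((prj([.592,.1205,z])-[240,205])*8).round())
print('cap top crop px',((prj([.561,.04,.134])-[200,170])*4).round())
o=env.get_obs();print(o['tool_pos'],o['force'],o['time_s'])
b=cv2.imread('pics/scene0.png')
a=cv2.resize(i[150:330,180:420],None,fx=3,fy=3);d=cv2.absdiff(b,i)[150:330,180:420]
cv2.imwrite('pics/f.png',np.vstack([a[:390],cv2.resize(d,None,fx=1,fy=1).repeat(1,1) if 0 else np.hstack([d,b[150:330,180:420],d*0])]))
```

```text
0.07 [341. 168.]
0.098 [345.  87.]
0.104 [346.  69.]
0.11 [347.  51.]
cap top crop px [190.  91.]
[0.55013826 0.0427944  0.22945667] [ 0.19214698  0.09145272 -0.21394584] 16.7
```

View pics/f.png

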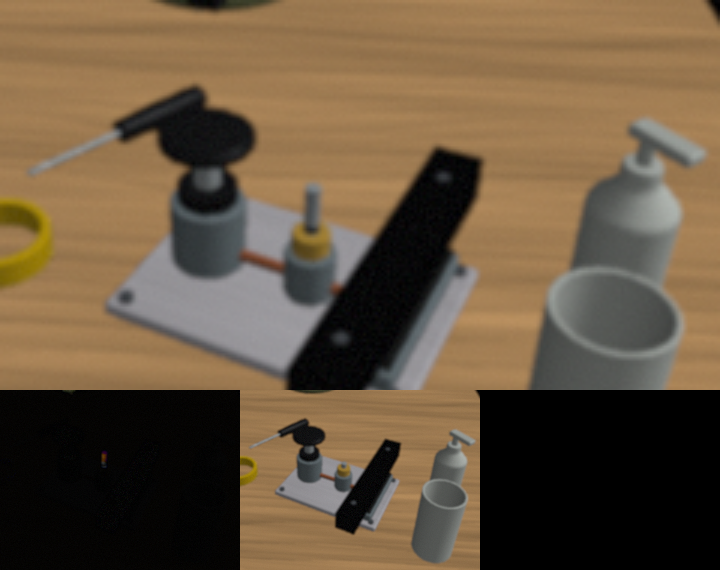

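The plunger is fully up and the gripper is clear. The difference image against the start shows only the pin changed. The tip row of about 51 matches the expected row for a 110 mm high pin.

```bash
python3 -c "
from cell import env
print(env.sign_off())"
```

```text
the job is handed in; nothing more can be done
None
```

The indicator pin is fully out, and I handed the job in with the robot touching nothing, at about 17 s of the 51 s allowed. I made six full plunger strokes with the shut fingertips. Each went to the bottom stop (about 21–27 N vertical at the fingertips) and then followed the spring all the way back up before I moved clear.

**Pin:** its tip appears where a tip 110 mm above the bench should. It looked the same after strokes 5 and 6, so stroke 6 moved it no further. The black ring is visible, though the camera is too coarse to show a clear gap beneath it.

**Plunger and surroundings:** the plunger is fully up. In the scene-camera crop I compared with the start, only the pin had changed. The profile, bottle, driver and what it showed of the tube and tape were where they began.

No checks failed or disagreed.

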